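# Release the ratchet and draw back the empty jar feeder

### The job

One of the two jar feeders on the stall is sold out. Flip its ratchet pawl lever right over to the released side so that it stays there, then draw its pusher plate fully back towards the lever, ready for restocking, and let go. Leave the other feeder, which still holds honey jars, as it is.

Things in the scene. Friction and masses are not known exactly. Their poses are not given: they have to be found in the camera images.
- feeder: Sold-out feeder (no jars): fixed plywood tray 320 x 100, side rails 30 high. Origin on the table top, mid-line of the tray; +x runs forward along it, away from the robot; y left, z up; tray x -150 to 170. Steel cheeks at x -83 to -57, y within +-19, up to z 78 carry the pawl. A toothed bar 14 wide, z 26 to 48, trails the plate to 170 behind it, out of the rear. The full feeder is its twin.
- pawl (a joint): Ratchet lever of the sold-out feeder, hinged at feeder x -70, y 0, z 66: 10 thick, black ball knob 28 wide, centre 70 from the hinge. Rad, 0 to 1.22; leans forward (+x) of upright by 0.61 - value. 0 to 0.3: engaged, the plate clicks forward but goes back 17 at most. 1.22: released, leaning back. No spring: pushed past about 0.75 (under 1 N) it falls over and stays.
- pusher (a joint): Pusher plate of the sold-out feeder: upright aluminium, 8 thick, 76 wide across the tray, z 12 to 100. Value in m: 0 fully back (end stop), up to 0.12 forward; starts 0.06 to 0.10. Its mid-plane lies at feeder x = value - 0.010. Slides with about 3 N of friction, stays where left; nothing stands in front of it in the tray.
- full_pawl (a joint): The same pawl on the other feeder, the one with jars; starts engaged (value 0 to 0.3) and is to be left so.
- jar_a: Honey jar, 62 diameter x 95 high with metal lid, standing in the other feeder right in front of its plate. Origin at the centre of its base, z up. To be left alone.
- jar_b: The second such jar, in front of jar_a in the same feeder. To be left alone.

How it is judged:
By the outcome, as a careful person would: the job done as asked, in the order asked, and still so for the second after the job is handed in, with the robot touching nothing.
It also fails if it takes over 40 s, if anything falls off the work surface, if the arm or the gripper's body presses on something with over 40 N, if the wrist force passes 120 N, or if a joint passes its speed limit or range.

### The arm

A 7-joint arm with a two-finger parallel gripper is mounted at the origin on the work surface. World frame = base frame: x ahead of the robot, y to its left, z up, the work surface at z = 0. Lengths are in m, angles in rad, forces in N, time in s.
With the tool pointing down it reaches from about 0.4 to 0.9 m from the base axis. Payload 5.6 kg.
Tool frame: the origin (TCP) lies midway between the tips of the shut fingers; the grasp point (between the pads) lies 19 mm behind it; z points along the fingers, y is the line along which they close (so a half turn about z gives the same grasp; the last joint's range is limited). The gripper opens to 92 mm and grips with 3 to 60 N. Pads are 20 mm wide; open, the fingers measure 128 mm over their backs; the gripper's body (75 mm by 189 mm) begins 69 mm behind the grasp point.
Start: joints at [-1.321, 0.468, -0.012, 1.603, 0.006, 1.071, -0.056], TCP at [0.188, 0.622, 0.215] pointing down, gripper open.
Joint ranges: [-2.53, 2.53], [-0.31, 2.02], [-1.57, 1.55], [0.28, 2.44], [-1.29, 4.43], [0.15, 1.84], [-2.92, 2.92]. Speed limits (rad/s): [2.57, 2.57, 3.14, 3.14, 3.14, 3.14, 3.14].

### API

Orientations are given as a 3x3 rotation matrix whose columns are the frame's x, y, z axes.
In Python, from station import env, effector, solver, viewer, workorder, search_frame, tip_of gives the robot as it stands. Calls block until the motion is done:
- env.reach(position, orientation): joint-space move of the TCP to a pose.
- env.movel(position, frame=None, rate=0.15): straight line of the TCP; frame=None keeps the orientation; rate is the mean speed in m/s.
- env.goto_joints(angles): joint-space move.
- effector.release() and effector.grasp(squeeze=None): open the fingers fully, or close them until they stop; squeeze is the grip in N (None keeps the last).
- env.pause(seconds).
- solver.inverse_kinematics(position, orientation): joint angles nearest the present ones, or None.
- env.sense(): the state.
- viewer.read_camera(name): name is "scene" or "top" or "wrist"; returns (picture, depth): 384x512x3 uint8, red, green, blue; 384x512 float32, m along the optical axis (not along the pixel's ray), 0 where there is no reading.
- viewer.camera_info(name): a dict with "intrinsics" (3x3 intrinsics, pixels), "eye" and "rotation" of the camera in the world; the wrist camera has in their place "T_tool_cam" (4x4, takes a point from camera to tool coordinates, whose origin is the TCP and whose axes are the flange's). Camera axes: x right, y up, looking along -z (the intrinsics and any distortion apply to the point x, -y, -z); pixel columns grow to the right and rows downward; lengths in m; the calibration is good to about 2 mm. A picture is of the moment at which its call begins: read the wrist's pose just before it. camera_info takes no time and is no camera call.
A pose or a line that the arm cannot do raises env.PlanningError and nothing moves.
- workorder.finish_job(): hands the job in, once; it reports no verdict.
Trained networks look in the newest picture that a camera, given by its name, has taken for a name from the list of things; names that differ only in an ending like _2 or _b are one class to them, and where a whole thing is asked for, a point or a joint stands for the part that bears it (a point fixed in the world has none). Each returns a list of dicts, best first, with "score" (0 to 1); they miss things now and then, are a little off and sometimes report something else, mostly with a low value. They report only what shows in the picture. A call takes as long as a camera call.
- search_frame(camera, name): "at" ([x, y, z] in m, in world coordinates, good to about 4 mm: the middle of the surface that is visible of it).
- tip_of(camera, name): "at" ([x, y, z] in m, in world coordinates, good to about 4 mm: a listed point, or the origin of a listed thing).
The state is a dict: "t": time; "joint_positions": joint angles; "joint_velocities": joint speeds; "tau": joint torques, N m; "ee_pos": TCP position; "tcp_rot": TCP orientation; "wrist_force": force on the tool from outside, world axes, zero at the start; "moment": the same for the moment, N m; "gripper_width": finger opening in m.
Only numpy, scipy, OpenCV 4.12 (cv2) and the standard library are available. Lean on these libraries where they do the work, as an engineer would, in place of code of your own. Each camera call takes 0.05 s, during which the arm holds its last target. There are 200 camera calls.

## Working session

There is one attempt and no reset: what is moved stays moved. The work goes in short steps, each a Python script; the robot and the scene stay as the last script left them, time stands still between calls to the robot, and variables do not carry over. Pictures are saved under pics/ and viewed, on a budget of 10 in all, crops included, one or two more only if the job needs it, and the job is handed in when it is done.

```bash
ls; mkdir -p pics; python3 - <<'E'
from station import *
import cv2,numpy as np
ims=[]
for c in("scene","top"):
    im,d=viewer.read_camera(c); ims.append(im); np.save(f"pics/{c}_d.npy",d)
    i=viewer.camera_info(c); print(c,np.round(i["intrinsics"],1).tolist(),np.round(i["eye"],3),np.round(i["rotation"],3).tolist(),[k for k in i])
    for n in("feeder","pawl","pusher","full_pawl","jar_a"):
        print(n,[(np.round(r["at"],3).tolist(),round(r["score"],2)) for r in search_frame(c,n)],"tip",[(np.round(r["at"],3).tolist(),round(r["score"],2)) for r in tip_of(c,n)])
cv2.imwrite("pics/a.png",cv2.resize(ims[0],(800,600))[:,:,::-1])
cv2.imwrite("pics/b.png",cv2.resize(ims[1],(800,600))[:,:,::-1])
print(env.sense()["t"])
E
```

```text
pics
scene [[373.7, 0.0, 258.3], [0.0, 373.7, 186.3], [0.0, 0.0, 1.0]] [ 0.82  -0.258  0.627] [[0.684, -0.619, 0.387], [0.73, 0.575, -0.37], [0.007, 0.535, 0.845]] ['intrinsics', 'eye', 'rotation']
feeder [([0.592, 0.192, 0.018], 0.97)] tip [([0.561, 0.197, -0.001], 0.8)]Traceback (most recent call last):
  File "<stdin>", line 8, in <module>
ValueError: it knows: feeder, jar
```

```bash
cat > h.py <<'E'
from station import *
import cv2,numpy as np
def f(c,n):
    for g in(search_frame,tip_of):
        try: print(c,n,g.__name__,[(np.round(r["at"],3).tolist(),round(r["score"],2)) for r in g(c,n)])
        except Exception as e: print(c,n,e)
def cloud(c,d):
    i=viewer.camera_info(c);K=np.array(i["intrinsics"]);v,u=np.indices(d.shape)
    if "eye" in i: R,e=np.array(i["rotation"]),np.array(i["eye"])
    p=np.stack([(u-K[0,2])/K[0,0]*d,-(v-K[1,2])/K[1,1]*d,-d],-1)
    if "eye" in i: return p@R.T+e
    T=np.array(i["T_tool_cam"]);s=env.sense()
    return (p@T[:3,:3].T+T[:3,3])@np.array(s["tcp_rot"]).T+np.array(s["ee_pos"])
E
python3 - <<'E'
from h import *
for c in("scene","top"):
    im,d=viewer.read_camera(c); np.save(f"pics/{c}_p.npy",cloud(c,d))
    for n in("feeder","jar_a"): f(c,n)
    cv2.imwrite(f"pics/{c}1.png",cv2.resize(im,(800,600))[:,:,::-1])
try: search_frame("top","pawl")
except Exception as e: print(e)
print(env.sense()["t"])
E
```

```text
scene feeder call [([0.514, 0.19, 0.111], 0.63), ([0.593, 0.195, 0.018], 0.62)]
scene feeder call [([0.563, 0.199, 0.003], 0.57)]
scene jar_a call [([0.688, -0.241, 0.105], 0.92), ([0.624, -0.224, 0.106], 0.84)]
scene jar_a call [([0.614, -0.222, 0.01], 0.94), ([0.682, -0.238, 0.01], 0.67)]
top feeder call [([0.567, 0.196, 0.004], 0.65)]
top feeder call [([0.562, 0.2, -0.006], 0.67)]
top jar_a call [([0.612, -0.215, 0.105], 0.83), ([0.672, -0.227, 0.104], 0.63)]
top jar_a call [([0.68, -0.236, 0.006], 0.8), ([0.619, -0.225, 0.008], 0.75)]
0.75
```

View pics/scene1.png

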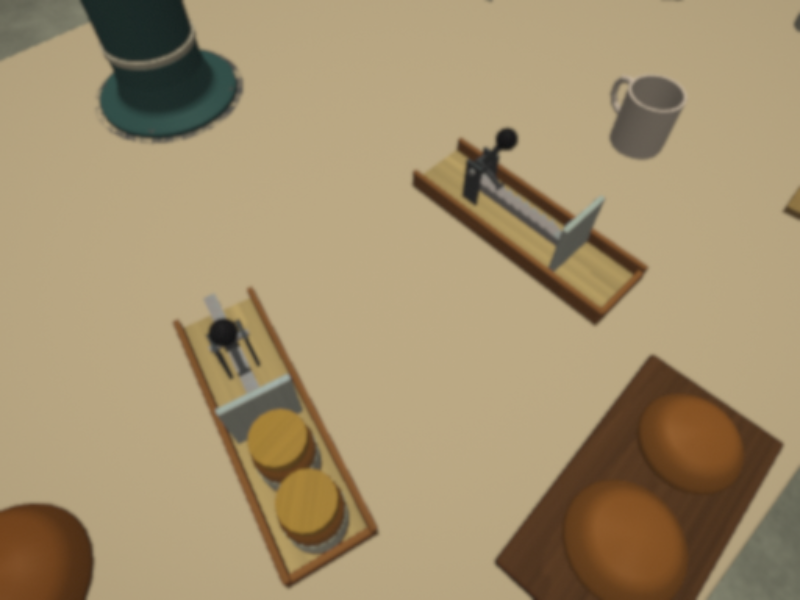

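View pics/top1.png

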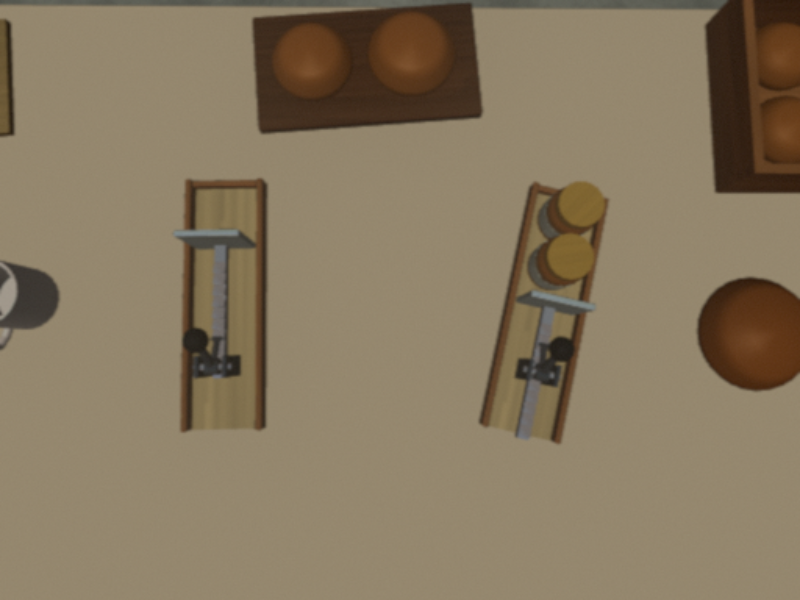

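The scene picture (800x600) shows the sold-out feeder's knob at (507,139) and its plate at (578,232). In the top picture the knob is at (196,340), the plate at (213,235), and the tray is almost aligned with x. The jars sit in the other feeder, on the right of the top picture. Next I'll fit the pose from depth.

```bash
python3 - <<'E'
from h import *
for c in("scene","top"):
    p=np.load(f"pics/{c}_p.npy").reshape(-1,3)
    m=(p[:,0]>.35)&(p[:,0]<.8)&(p[:,1]>.1)&(p[:,1]<.3)
    p=p[m]; 
    r=p[(p[:,2]>.024)&(p[:,2]<.036)]
    t=p[(p[:,2]>.006)&(p[:,2]<.036)]
    print(c,"rail",cv2.minAreaRect((r[:,:2]*1000).astype(np.float32)),"tray",cv2.minAreaRect((t[:,:2]*1000).astype(np.float32)))
    k=p[(p[:,2]>.09)&(p[:,0]<.54)]; print("knob",len(k),k.mean(0).round(4),k.min(0).round(3),k.max(0).round(3))
    q=p[(p[:,2]>.05)&(p[:,0]>.55)]; print("plate",len(q),q.mean(0).round(4),q.min(0).round(3),q.max(0).round(3))
    q=q[q[:,2]>.09]; print("platetop",len(q),q.mean(0).round(4),"x(y) fit",np.polyfit(q[:,1]-.2,q[:,0],1))
E
```

```text
scene rail ((569.7885131835938, 198.67779541015625), (320.17437744140625, 103.06167602539062), 1.1382486820220947) tray ((604.3779296875, 198.09059143066406), (107.74329376220703, 391.3849182128906), 89.88948822021484)
knob 226 [0.5193 0.1928 0.1303] [0.496 0.183 0.09 ] [0.533 0.208 0.146]
plate 455 [0.6451 0.1939 0.0827] [0.551 0.161 0.05 ] [0.649 0.238 0.103]
platetop 197 [0.6451 0.197  0.0993] x(y) fit [-0.01842622  0.64502372]
top rail ((567.6723022460938, 201.3482208251953), (318.7342529296875, 100.96925354003906), 1.2469534873962402) tray ((604.1446533203125, 199.0449676513672), (118.53753662109375, 396.31915283203125), 87.61750793457031)
knob 264 [0.515  0.1976 0.1322] [0.495 0.187 0.091] [0.531 0.212 0.145]
plate 395 [0.6407 0.2003 0.0857] [0.638 0.164 0.05 ] [0.646 0.24  0.103]
platetop 212 [0.642  0.2016 0.0983] x(y) fit [-0.01001071  0.64201695]
```

```bash
cat >> h.py <<'E'
O=np.array([.5587,.1998]);YAW=.021
c,s=np.cos(YAW),np.sin(YAW)
R=np.array([[c,s,0],[s,-c,0],[0,0,-1.]])
def P(x,y,z): return np.array([O[0]+c*x-s*y,O[1]+s*x+c*y,z])
def st():
    q=env.sense();w=q["ee_pos"][:2]-O;print("t",round(q["t"],2),"loc",np.round([c*w[0]+s*w[1],-s*w[0]+c*w[1],q["ee_pos"][2]],4),"F",np.round(q["wrist_force"],1),"w",round(q["gripper_width"],3));return q
def ready():
    global R
    if np.array(env.sense()["tcp_rot"])[:,0]@R[:,0]<0: R=R@np.diag([-1,-1,1.])
ready()
E
python3 - <<'E'
from h import *
print(np.round(env.sense()["tcp_rot"],2).tolist())
for S in(R,R@np.diag([-1,-1,1.])): print(np.round(solver.inverse_kinematics(P(.01,0,.24),S),2))
E
```

```text
[[-0.96, 0.29, 0.0], [0.29, 0.96, 0.0], [-0.0, 0.0, -1.0]]
[-0.56  0.36  0.21  1.71 -0.08  1.08  1.27]
[-0.93  0.42  0.71  1.73 -0.3   1.1  -1.67]
```

```bash
python3 - <<'E'
from h import *
effector.grasp(10)
env.reach(P(.01,0,.24),R); st()
env.movel(P(.01,0,.118),rate=.15); st()
env.movel(P(-.045,0,.118),rate=.08); st()
env.movel(P(-.077,0,.118),rate=.06); st()
env.pause(.3)
env.movel(P(.0,0,.118),rate=.15); env.movel(P(.0,0,.24),rate=.2); st()
for cam in("scene","top"):
    im,d=viewer.read_camera(cam);p=cloud(cam,d).reshape(-1,3)
    k=p[(p[:,0]>.38)&(p[:,0]<.54)&(p[:,1]>.12)&(p[:,1]<.28)&(p[:,2]>.1)&(p[:,2]<.16)]
    print(cam,len(k),k.mean(0).round(3) if len(k) else 0)
    cv2.imwrite(f"pics/{cam}2.png",cv2.resize(im,(800,600))[:,:,::-1])
E
```

```text
t 4.14 loc [0.0096 0.0014 0.2399] F [-1.  -0.6 -0.2] w 0.0
t 5.11 loc [0.0107 0.0003 0.1189] F [0.6 0.8 0.7] w 0.0
t 5.94 loc [-4.450e-02  1.000e-04  1.182e-01] F [-0.5 -0.5  0.2] w 0.001
t 6.62 loc [-0.0768  0.0002  0.1182] F [-0.1  0.1 -0.4] w 0.001
t 8.35 loc [-1.000e-03 -1.000e-04  2.391e-01] F [-0.6 -0.2 -0.3] w 0.0
scene 212 [0.456 0.192 0.126]
top 262 [0.451 0.196 0.129]
```

View pics/scene2.png

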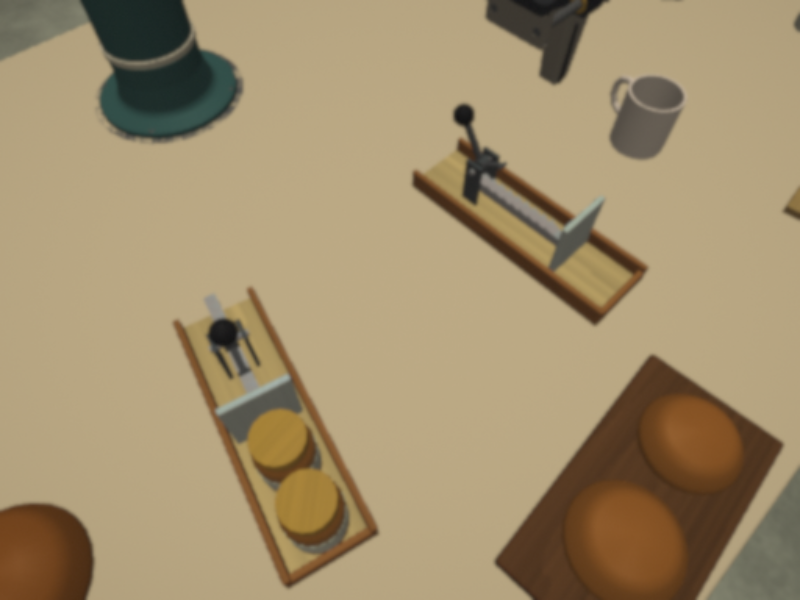

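The picture shows the knob now leaning back at (463,115). Depth puts it at local x of about -107 mm, where released would be -110. Next I push the plate back from its front face.

```bash
python3 - <<'E'
from h import *
z=.05
env.movel(P(.127,0,.24),rate=.2,frame=R); env.movel(P(.127,0,z),rate=.15); st()
env.movel(P(.07,0,z),rate=.08); st()
env.movel(P(.02,0,z),rate=.08); st()
x=.02
while x>-.004:
    x-=.002; env.movel(P(x,0,z),rate=.03); q=st()
    if q["wrist_force"]@P(1,0,0)*0+q["wrist_force"][0]>12: break
E
```

```text
t 10.65 loc [0.1278 0.0002 0.0512] F [ 0.1  0.3 -0.3] w 0.001
t 11.51 loc [0.0699 0.0002 0.0502] F [-0.2  0.3  1. ] w 0.0
t 12.28 loc [ 0.0196 -0.0001  0.0499] F [ 0.1 -0.4 -0.3] w 0.001
t 12.53 loc [ 0.0182 -0.0001  0.05  ] F [ 1.1 -0.5 -0.3] w 0.0
t 12.78 loc [ 0.0163 -0.0001  0.05  ] F [ 2.6 -0.9 -1.2] w 0.001
t 13.03 loc [ 0.0139 -0.0001  0.05  ] F [ 3.2 -1.2 -0.6] w 0.001
t 13.28 loc [ 0.0117 -0.0001  0.05  ] F [ 1.9 -1.  -0.1] w 0.001
t 13.53 loc [ 0.0097 -0.0001  0.05  ] F [ 2.4 -0.8  0.1] w 0.0
t 13.78 loc [ 0.0077 -0.0001  0.05  ] F [ 1.6 -0.8  0.2] w 0.0
t 14.03 loc [ 0.0058 -0.0001  0.05  ] F [ 1.3 -1.5 -0.6] w 0.001
t 14.28 loc [ 0.0054 -0.0001  0.0501] F [ 6.  -0.7 -3.4] w 0.001
t 14.53 loc [ 0.0054 -0.      0.0503] F [10.7 -1.6 -7.1] w 0.001
t 14.78 loc [ 0.0055 -0.0001  0.0504] F [ 16.5   0.1 -12.5] w 0.001
```

```bash
python3 - <<'E'
from h import *
env.movel(P(.05,0,.05),rate=.1); env.movel(P(.05,0,.28),rate=.2); env.movel(P(.05,.12,.3),rate=.2);st()
for cam in("scene","top"):
    im,d=viewer.read_camera(cam);p=cloud(cam,d).reshape(-1,3)
    b=(p[:,1]>.12)&(p[:,1]<.28)
    k=p[b&(p[:,0]>.38)&(p[:,0]<.5)&(p[:,2]>.1)&(p[:,2]<.16)]
    q=p[b&(p[:,0]>.51)&(p[:,0]<.7)&(p[:,2]>.09)&(p[:,2]<.11)]
    for a in(k,q): print(cam,len(a),a.mean(0).round(3) if len(a) else 0)
    cv2.imwrite(f"pics/{cam}3.png",cv2.resize(im,(800,600))[:,:,::-1])
E
```

```text
t 17.49 loc [0.0502 0.1182 0.2993] F [ 0.1 -0.8 -0.4] w 0.0
scene 214 [0.456 0.192 0.126]
scene 204 [0.551 0.196 0.098]
top 261 [0.451 0.196 0.129]
top 207 [0.548 0.202 0.099]
```

View pics/scene3.png

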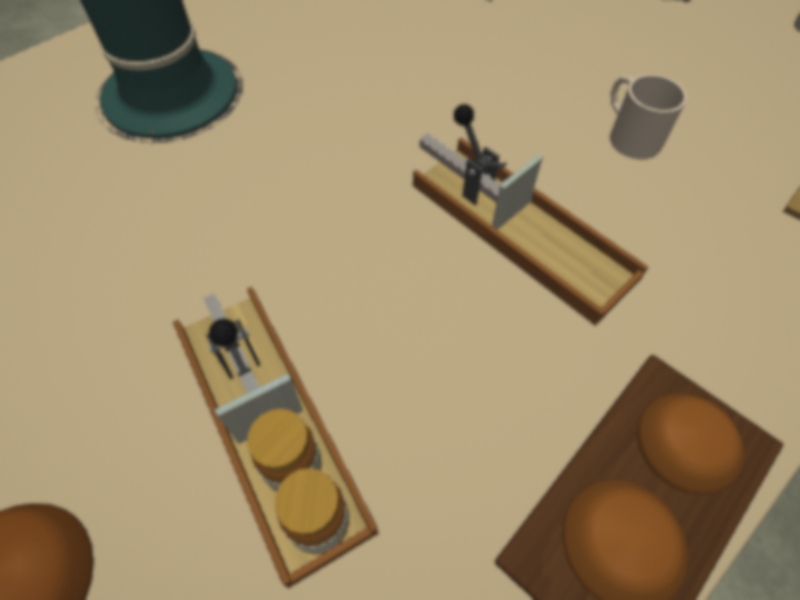

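The plate is now at (518,190), back at the cheeks, at local x of about -9 mm (value about 0). The knob still leans back at (463,115), and the other feeder hasn't changed. I'm handing in.

```bash
python3 -c "
from h import *
workorder.finish_job()"
```

```text
the job is handed in; nothing more can be done
```

The job is done and handed in at about 17.5 s of the 40 s allowed. No check failed, but no verdict was reported.

- **Pawl:** I pushed the lever over with the shut fingers. The knob measured about 107 mm behind the feeder origin, where fully released would be 110 mm. It was in the same place after the plate was drawn back.
- **Plate:** I then pushed it back from its front face until it met the end stop, where the force rose to about 16 N on the last small step. Its mid-plane measured about -9 mm along the feeder, against -10 mm for fully back.
- **Letting go:** The gripper was withdrawn clear of everything before handing in.
- **Other feeder:** Its lever, plate and both jars look the same in the last picture as in the first.

The two cameras differed by 3–5 mm along the feeder, close to the calibration error. The end-stop contact agreed with the expected position to within 2 mm.

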